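Flip the kickstand down and hold the bike frame upright

TASK

The green child's-bike frame stub on the bench leans over in its tilting cradle, with its kickstand folded up: flip the kickstand down past its over-centre spring until it stays fully down, then take the frame by the black sleeve on its top tube, bring it upright and hold it steady there so that it cannot tip over again. Finish while still holding the frame upright, with the kickstand still down and its foot clear of the bench. Leave the loose things around it where they are.

Things in the scene. Friction and masses are not known exactly. Their poses are not given: they have to be found in the camera images.
- cradle: Fixed cradle bolted to the bench: steel plate 260 x 150 x 12 mm, two blue bearing blocks and a rod on which the frame tips. Origin on the bench surface under the rod; x runs along the bike (to the head tube), +y to the kickstand side, z up. The tipping axis is parallel to x, 35 mm above the origin. A rubber-topped post on the -y side is the lean rest.
- frame (a joint): Tip of the frame about the rod: 0 = upright, positive leans to the cradle's -y (away from the kickstand). Travel -0.14 to 0.31 rad. A grey side case (about 0.45 kg) on the -y side always tips it back to 0.31 when let go; holding it upright takes 1 to 3 N at the top tube. The frame is 0.85 kg besides the case.
- top_tube: Green round tube along the cradle's x, 28 mm thick, 170 mm long, rigid with the frame. Origin: its middle, on its axis, in a black rubber sleeve 76 mm long, 32 mm thick, to grip. Upright it is at (115, 0, 280) mm in the cradle's frame, its z up. The seat tube 95 mm to -x reaches 36 mm above its axis, the head tube 90 mm to +x 43 mm; nothing else is above.
- kickstand (a joint): Kickstand on the frame's +y side, hinged about the frame's y: 0 = folded (leg to the rear, -x, sloping 0.14 rad up), 1.72 = fully down (stop, leg square to the bike's length). A spring pushes it away from 0.86 to either end: past that it snaps down. It starts at the folded stop; a push down near the foot, following the arc, takes 2 to 4 N.
- kick_pivot (a point): Point on the kickstand's hinge axis, at (-40, 45, 170) mm in the cradle's frame with the frame upright; it tips with the frame.
- kick_foot (a point): Centre of the round end of the kickstand's orange rubber foot (21 mm thick, 24 mm long; aluminium leg 14 mm thick). It is 142 mm from the hinge axis and 55 mm further out (+y) than kick_pivot; the leg runs nearly straight between them. Kickstand down and frame upright, the foot clears the bench by about 18 mm.
- wrench: steel spanner lying flat beside the cradle, ahead of the head tube; bystander
- spare_hub: bare aluminium bicycle hub standing on end, 60 mm across, 70 mm high; bystander; origin at its underside
- oil_bottle: yellow bottle with red cap, 44 mm across, 120 mm high; bystander; origin at its underside
- screwdriver: screwdriver lying flat; bystander
- tape_roll: blue tape roll lying flat, 96 mm across, 24 mm high; bystander; origin at its underside
- bolt_jar: clear jar with black lid, 64 mm across, 80 mm high; bystander; origin at its underside
- mug: white mug, 80 mm across, 90 mm high; bystander; origin at its underside

How it is judged (in metres and radians):
On the way, in this order (a step that is already met when the one before it is completed fails the run):
1. the kickstand is flipped fully down (past 1.6 rad) (value of joint kickstand above 1.6 rad), for 0.2 s.
2. the frame is held upright (within 0.08 rad) by the fingers on its top tube (value of joint frame between -0.08 and 0.08 rad and contact force between the fingers and top_tube above 0.5 N), for 0.3 s.
At the end, for the whole second after the job is handed in: The kickstand is fully down (joint above 1.6 rad), the frame stands within 0.08 rad (4.6 degrees) of upright and still, and the fingers are holding its top tube (at least 0.5 N), through the last second (all of step 2 and value of joint kickstand above 1.6 rad and velocity of joint frame between -0.05 and 0.05 rad/s); the arm keeps its last pose, push and grip.
It fails at once if a loose bystander was shifted by more than 50 mm (distance of any of wrench, spare_hub, oil_bottle, screwdriver, tape_roll, bolt_jar, mug from where it was at the start of the episode above 0.05 m).
It also fails if it takes over 54 s, if anything falls off the work surface, if the arm or the gripper's body presses on something with over 40 N, if the wrist force passes 120 N, or if a joint passes its speed limit or range.

ROBOT

A 6-joint arm with a two-finger parallel gripper is mounted at the origin on the work surface. World frame = base frame: x ahead of the robot, y to its left, z up, the work surface at z = 0. Lengths are in mm, angles in rad, forces in N, time in s.
With the tool pointing down it reaches from about 350 to 875 mm from the base axis. Payload 4.2 kg.
Tool frame: the origin (TCP) lies at the very end of the fingers, on their centre line; the grasp point (between the pads) lies 19 mm behind it; y points along the fingers, z is the direction in which the jaws open and shut, and the axes are right-handed (so a half turn about y gives the same grasp; the last joint's range is limited). The gripper opens to 85 mm and grips with 20 to 120 N. Pads are 22 mm wide; open, the fingers measure 114 mm over their backs; the gripper's body (76 mm by 85 mm) begins 54 mm behind the grasp point. The pads swing forward as they close: fully open they stand 13 mm farther back than shut.
Start: joints at [-0.949, 0.385, 0.008, 0, -1.194, -0.259], TCP at [221.822, -584.289, 231.312] pointing down, gripper open.
Joint ranges: [-3.14, 3.14], [-1.21, 2.06], [-1.07, 1.41], [-3.16, 2.05], [-2.99, -0.16], [-3.1, 3.1]. Speed limits (rad/s): [2.79, 2.79, 3.14, 3.14, 3.14, 3.14].

INTERFACE

Orientations are given as a unit quaternion [x, y, z, w].
In Python, from bench import arm gives the robot as it stands.
- The arm moves only by the shell command python3 -m creep 'ROWS'. ROWS is JSON, a list of rows, each an object with "delta_pos": the shift along the tool's x, y, z in mm, a list of three; "rot": the turn, a rotation vector about the tool's x, y, z in rad, a list of three; "jaw": the finger opening in mm, from 0 to 85.4. A call has exactly 10 rows; each row shifts and turns the commanded pose from where the row before left it, along the tool's axes as they then stand; what a row does not reach is not made up. A row lasts 1/12 s, in which the tool goes at most 41.7 mm and 7.16 degrees, less where a joint would pass 70% of its speed; a pose out of reach is approached as far as the arm can. A call is refused whole if a number of a shift passes 41.7 or a number of a turn 0.125, either way. A call with a gripper value outside its range is refused whole. The fingers move at their own pace and stop on an object; the grip force is fixed at half the most. Time passes only in rows, so rows that do not move let the fingers close, or fill a call up. It gives the time, the measured TCP pose, the force and the opening at its end, in the units of the state.
- arm.read_state(): the state, without advancing time (a new reading comes with each control period).
- arm.get_image(name): name is "scene" or "top" or "wrist"; returns the picture (420x560x3 uint8, red, green, blue); there is no depth.
- arm.calibration(name): a dict with "intrinsics" (3x3 intrinsics, pixels), "R" (3x3) and "t" (3): a world point X has camera coordinates R X + t. Camera axes: x right, y down, z forward; pixel columns grow to the right and rows downward; lengths in mm; the calibration is good to about 2 mm. A picture is of the moment at which its call begins: read the wrist's pose just before it. calibration takes no time and is no camera call; for the wrist camera it gives the pose at the moment of the call.
- arm.job_done(): hands the job in, once; it reports no verdict.
Trained networks look in the newest picture that a camera, given by its name, has taken for a name from the list of things; names that differ only in an ending like _2 or _b are one class to them, and where a whole thing is asked for, a point or a joint stands for the part that bears it (a point fixed in the world has none). Each returns a list of dicts, best first, with "p" (0 to 1); they miss things now and then, are a little off and sometimes report something else, mostly with a low value. They report only what shows in the picture. A call takes as long as a camera call.
- arm.find_in(camera, target): "location" ([column, row] in pixels, amid what is visible of it).
- arm.masks_of(camera, target): "pixels" (420x560 bool, what is visible of it) and "location" ([column, row] in pixels, amid what is visible of it).
The state is a dict: "clock": time; "joints": joint angles; "joint_vel": joint speeds; "joint_efforts": joint torques, N m; "position": TCP position; "ee_rot": TCP orientation; "contact_force": force on the tool from outside, world axes, zero at the start; "wrist_torque": the same for the moment, N m; "gripper_width": finger opening in mm.
Only numpy, scipy, OpenCV 4.12 (cv2) and the standard library are available. Lean on these libraries where they do the work, as an engineer would, in place of code of your own. Each camera call takes 0.05 s, during which the arm holds its last target. There are 200 camera calls.

## Working session

There is one attempt and no reset: what is moved stays moved. The work goes in short steps, Python scripts to look and compute and a shell command to move; the robot and the scene stay as the last step left them, time stands still between calls to the robot, and variables do not carry over. Pictures are saved under pics/ and viewed, about 8 in all and at most 12, crops included, and the job is handed in when it is done.

```bash
mkdir -p pics
cat > h.py <<'E'
import numpy as np,cv2
from bench import arm
def save(cam,fn):
    im=arm.get_image(cam); cv2.imwrite('pics/'+fn,im[:,:,::-1]); return im
E
python3 - <<'E'
from h import *
a=save('scene','s0.png'); b=save('top','t0.png')
cv2.imwrite('pics/st.png',np.vstack([cv2.resize(x,(400,300)) for x in (a,b)])[:,:,::-1])
np.set_printoptions(suppress=True,precision=3)
for c in('scene','top'):
    for t in ['cradle','top_tube','kick_pivot','kick_foot','wrench','spare_hub','oil_bottle','screwdriver','tape_roll','bolt_jar','mug']:
        print(c,t,[(np.round(d['location']).tolist(),round(d['p'],2)) for d in arm.find_in(c,t)][:2])
    k=arm.calibration(c);print(k)
print(arm.read_state())
E
```

```text
scene cradle [([251.0, 196.0], 0.58), ([268.0, 230.0], 0.4)]
scene top_tube [([237.0, 137.0], 0.81)]
scene kick_pivot []
scene kick_foot [([267.0, 234.0], 0.91), ([251.0, 172.0], 0.2)]
scene wrench [([195.0, 185.0], 0.66)]
scene spare_hub [([178.0, 212.0], 0.87), ([250.0, 172.0], 0.27)]
scene oil_bottle [([203.0, 250.0], 0.84)]
scene screwdriver [([426.0, 237.0], 0.56), ([251.0, 176.0], 0.37)]
scene tape_roll [([409.0, 310.0], 0.83), ([253.0, 197.0], 0.75)]
scene bolt_jar [([179.0, 149.0], 0.77), ([268.0, 234.0], 0.62)]
scene mug [([150.0, 176.0], 0.93)]
{'intrinsics': array([[428.634,   0.   , 278.905],
       [  0.   , 428.634, 202.153],
       [  0.   ,   0.   ,   1.   ]]), 'R': array([[-0.508,  0.861,  0.013],
       [ 0.729,  0.438, -0.525],
       [-0.458, -0.257, -0.851]]), 't': array([ 228.379, -298.184, 1538.692])}
top cradle [([310.0, 212.0], 0.9)]
top top_tube [([344.0, 216.0], 0.61)]
top kick_pivot [([315.0, 217.0], 0.68)]
top kick_foot [([266.0, 159.0], 0.75), ([341.0, 213.0], 0.72)]
top wrench [([377.0, 197.0], 0.53)]
top spare_hub [([366.0, 173.0], 0.85)]
top oil_bottl
[... 269 characters left out ...]
87.776],
       [  0.   , 467.989, 197.624],
       [  0.   ,   0.   ,   1.   ]]), 'R': array([[ 0.008, -1.   , -0.003],
       [-0.984, -0.008, -0.177],
       [ 0.177,  0.005, -0.984]]), 't': array([   9.273,  536.761, 1488.078])}
{'clock': 1.2, 'joints': array([-0.949,  0.385,  0.008, -0.   , -1.194, -0.259]), 'joint_vel': array([ 0.002,  0.   , -0.   , -0.001,  0.001, -0.001]), 'joint_efforts': array([ -0.001, -39.21 ,  18.862,   4.191,  -0.   ,   0.   ]), 'position': array([ 221.817, -584.284,  231.322]), 'ee_rot': array([-0.696, -0.128,  0.128,  0.696]), 'contact_force': array([ 0.102, -0.212,  0.011]), 'wrist_torque': array([-0.018, -0.038, -0.051]), 'gripper_width': 85.3833623267178}
```

View pics/s0.png

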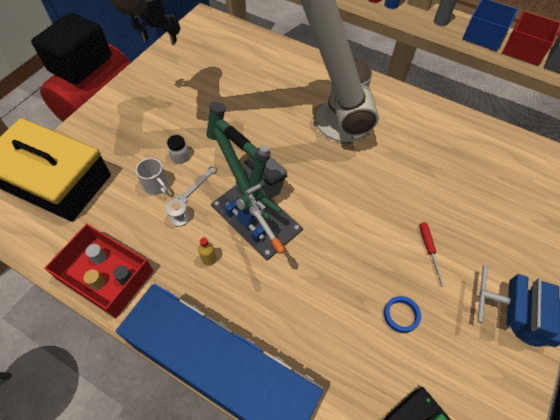

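View pics/t0.png

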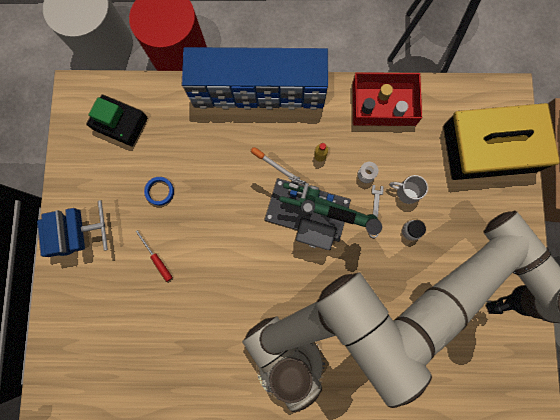

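Run:
```python
import cv2,numpy as np
a=cv2.imread('pics/s0.png')[90:270,160:310];b=cv2.imread('pics/t0.png')[130:265,235:435]
a=cv2.resize(a,None,fx=3,fy=3,interpolation=2);b=cv2.resize(b,None,fx=3,fy=3,interpolation=2)
b=cv2.copyMakeBorder(b,0,a.shape[0]-b.shape[0],0,0,0)
cv2.imwrite('pics/c0.png',cv2.hconcat([a,b])[:, :1050])
im=cv2.resize(cv2.hconcat([a,b]),None,fx=.76,fy=.76);cv2.imwrite('pics/c0.png',im);print(im.shape)
```

```text
(410, 798, 3)
```

View pics/c0.png

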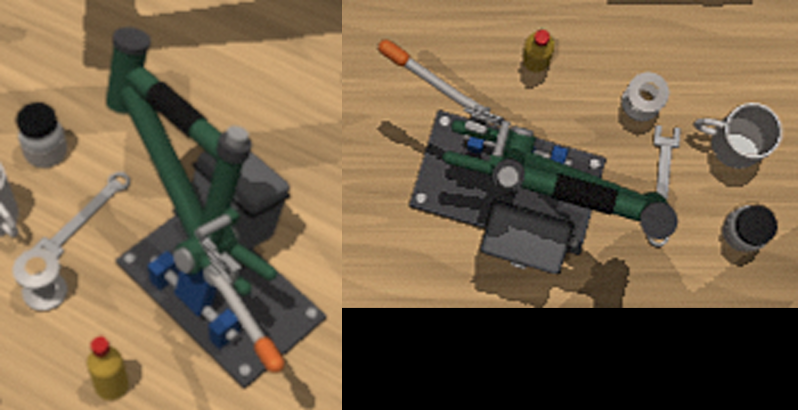

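```bash
cat > geo.py <<'E'
from h import *
from scipy.spatial.transform import Rotation as Rn
def tip(p,th):
    p=np.array(p,float)-[0,0,35]; return Rn.from_euler('x',th).apply(p)+[0,0,35]
def foot(k,r=142,out=55): # kickstand angle
    a=.14-k; return np.array([-40-r*np.cos(a),45+out,170+r*np.sin(a)])
def world(p,c):
    return Rn.from_euler('z',c[2]).apply(p)+[c[0],c[1],0]
def proj(cam,X,k=None):
    k=k or arm.calibration(cam); q=k['R']@X+k['t']; q=k['intrinsics']@q; return q[:2]/q[2]
E
python3 - <<'E'
from geo import *
from scipy.optimize import least_squares
np.set_printoptions(suppress=True,precision=2)
P=dict(tube=(115,0,280),head=(205,0,323),seat=(20,0,316),foot=foot(0))
ob=[('scene','head',(217,107.5)),('scene','tube',(236.8,137)),('scene','seat',(263,150)),('scene','foot',(282,250.5)),
('top','head',(374,225)),('top','tube',(341.6,213.8)),('top','seat',(308.2,206.8)),('top','foot',(253.9,150.2))]
K={c:arm.calibration(c) for c in('scene','top')}
f=lambda c:np.concatenate([proj(a,world(tip(P[n],c[3]),c),K[a])-o for a,n,o in ob])
s=least_squares(f,[500,-100,-1.77,.31],x_scale=[10,10,.1,.1],loss='soft_l1');c=s.x
print(c,s.fun.reshape(-1,2))
np.save('c.npy',c)
for th in(.31,0):
  for n in P: print(th,n,world(tip(P[n],th),c))
for k in(0,.3,.6,.9,1.2,1.72): print(k,world(tip(foot(k),.31),c))
print(world(tip((-40,45,170),.31),c))
E
```

```text
[554.49 -43.98  -1.84   0.31] [[-0.81 -0.41]
 [-0.92  1.67]
 [ 0.1  -1.35]
 [-1.87 -0.67]
 [-0.42  0.37]
 [-0.89  0.08]
 [-0.96 -0.28]
 [-0.85  0.37]]
0.31 tube [ 452.03 -135.17  268.32]
0.31 head [ 415.62 -218.51  309.27]
0.31 seat [466.53 -40.64 302.61]
0.31 foot [648.48 117.54 212.94]
0 tube [ 524.12 -154.9   280.  ]
0 head [ 500.36 -241.71  323.  ]
0 seat [549.21 -63.27 316.  ]
0 foot [698.63 103.81 189.82]
0 [648.48 117.54 212.94]
0.3 [660.86 113.71 172.53]
0.6 [669.33  97.97 134.04]
0.9 [673.14  71.72 100.91]
1.2 [671.96  37.3   76.1 ]
1.72 [658.62 -32.37  58.85]
[566.66  -5.84 177.29]
```

```bash
cat > plan.py <<'E'
from geo import *
np.set_printoptions(suppress=True,precision=3)
c=np.load('c.npy')
cx=np.array([np.cos(c[2]),np.sin(c[2]),0]);cy=np.array([-cx[1],cx[0],0])
def Rt(tilt_kick=0,lean=0,sg=1):
    """tool pointing down; tilt_kick leans the point to +cx; lean follows frame tip"""
    y=np.array([0,0,-1.]);z=sg*cy;x=np.cross(y,z);R=np.c_[x,y,z]
    R=Rn.from_rotvec(-tilt_kick*cy).as_matrix()@R
    return Rn.from_rotvec(lean*cx).as_matrix()@R
def go(pos=None,R=None,s=None):
    s=s or arm.read_state();Q=Rn.from_quat(s['ee_rot']).as_matrix()
    if R is not None: print(' rotvec(tool)',Rn.from_matrix(Q.T@R).as_rotvec())
    if pos is not None: print(' delta(tool, cur axes)',Q.T@(np.array(pos)-s['position']),' after turn',None if R is None else R.T@(np.array(pos)-s['position']))
E
python3 - <<'E'
from plan import *
s=arm.read_state();print(Rn.from_quat(s['ee_rot']).as_matrix(),cx,cy)
for sg in(1,-1):
  print(sg); go(None,Rt(0,0,sg)); go([648,150,450],Rt(.45,0,sg)); print(Rt(.45,0,sg))
K=arm.calibration('top')
def ray(uv,z):
    d=K['R'].T@np.linalg.solve(K['intrinsics'],[*uv,1]);o=-K['R'].T@K['t'];return o+d*(z-o[2])/d[2]
for n,uv,z in[('oil',(319,150),70),('hub',(366,173),40),('mug',(412,188),50),('jar',(414,231),50)]:print(n,ray(uv,z))
E
```

```text
[[ 0.935  0.    -0.355]
 [ 0.355  0.     0.935]
 [ 0.    -1.     0.   ]] [-0.264 -0.965  0.   ] [ 0.965 -0.264  0.   ]
1
 rotvec(tool) [-0.     2.201 -0.   ]
 rotvec(tool) [-0.494  2.156 -0.251]
 delta(tool, cur axes) [ 659.027 -218.674  535.248]  after turn [-643.932 -553.91   217.166]
[[-0.238 -0.115  0.965]
 [-0.868 -0.42  -0.264]
 [ 0.435 -0.9    0.   ]]
-1
 rotvec(tool) [-0.    -0.941  0.   ]
 rotvec(tool) [-0.212 -0.924  0.416]
 delta(tool, cur axes) [ 659.027 -218.674  535.248]  after turn [ 643.932 -553.91  -217.166]
[[ 0.238 -0.115 -0.965]
 [ 0.868 -0.42   0.264]
 [-0.435 -0.9   -0.   ]]
oil [692.903 -87.94   70.   ]
hub [ 623.452 -246.014   40.   ]
mug [ 571.668 -394.405   50.   ]
jar [ 429.872 -395.402   50.   ]
```

```bash
python3 -m creep '[{"delta_pos":[0,-27,0],"rot":[0,-0.118,0],"jaw":0},{"delta_pos":[0,-27,0],"rot":[0,-0.118,0],"jaw":0},{"delta_pos":[0,-27,0],"rot":[0,-0.118,0],"jaw":0},{"delta_pos":[0,-27,0],"rot":[0,-0.118,0],"jaw":0},{"delta_pos":[0,-27,0],"rot":[0,-0.118,0],"jaw":0},{"delta_pos":[0,-27,0],"rot":[0,-0.118,0],"jaw":0},{"delta_pos":[0,-27,0],"rot":[0,-0.118,0],"jaw":0},{"delta_pos":[0,-27,0],"rot":[0,-0.118,0],"jaw":0},{"delta_pos":[0,0,0],"rot":[0,0,0.09],"jaw":0},{"delta_pos":[0,0,0],"rot":[0,0,0.09],"jaw":0}]'
cat > kick.py <<'E'
from plan import *
def wp(k,r=127,clear=0):
    ax=foot(k,r,55*r/142); a=.14-k
    n=np.array([np.sin(a),0,np.cos(a)]); rel=abs(a+.45)
    return world(tip(ax+n*(10.5+11*np.sin(rel)+clear),.31),c)
E
python3 - <<'E'
from kick import *
s=arm.read_state();print(s['position'],s['joints'])
R=Rt(.45,0,-1)
h=wp(0,clear=60); go(h,R)
print('hover',h); p=h
for k in np.arange(0,1.21,.2):
    q=wp(k);print(round(k,1),q,'d(tool)',R.T@(q-p));p=q
E
```

```text
clock: 2.03
position: [222.2, -586.4, 450.2]
ee_rot: [0.601, 0.376, -0.479, -0.518]
contact_force: [0.3, 1.3, -0.5]
gripper_width: -0.1
[ 222.219 -586.397  450.154] [-0.88   0.249  0.274  0.151 -1.484  0.61 ]
 rotvec(tool) [0.006 0.001 0.262]
 delta(tool, cur axes) [ 783.747   23.901 -198.074]  after turn [ 763.1   -181.241 -197.216]
hover [614.691 100.306 281.43 ]
0.0 [634.383 103.596 224.849] d(tool) [ 32.15   47.306 -18.124]
0.2 [643.481 105.474 199.003] d(tool) [15.036 21.44  -8.279]
0.4 [651.137 101.629 172.781] d(tool) [ 9.887 24.346 -8.4  ]
0.6 [656.93   92.313 147.659] d(tool) [ 4.214 25.864 -8.047]
0.8 [660.346  80.661 127.769] d(tool) [-0.656 22.405 -6.371]
1.0 [662.165  65.614 109.889] d(tool) [-4.859 22.204 -5.728]
1.2 [662.291  47.543  94.613] d(tool) [-9.02  21.322 -4.893]
```

```bash
python3 -m creep '[{"delta_pos":[0,0,0],"rot":[0,0,0.087],"jaw":0},{"delta_pos":[0,0,0],"rot":[0,0,0.087],"jaw":0},{"delta_pos":[0,0,0],"rot":[0,0,0.087],"jaw":0},{"delta_pos":[31.4,-15.2,-9],"rot":[0,0,0],"jaw":0},{"delta_pos":[31.4,-15.2,-9],"rot":[0,0,0],"jaw":0},{"delta_pos":[31.4,-15.2,-9],"rot":[0,0,0],"jaw":0},{"delta_pos":[31.4,-15.2,-9],"rot":[0,0,0],"jaw":0},{"delta_pos":[31.4,-15.2,-9],"rot":[0,0,0],"jaw":0},{"delta_pos":[31.4,-15.2,-9],"rot":[0,0,0],"jaw":0},{"delta_pos":[31.4,-15.2,-9],"rot":[0,0,0],"jaw":0}]'
python3 -m creep '[{"delta_pos":[31.4,-15.2,-9],"rot":[0,0,0],"jaw":0},{"delta_pos":[31.4,-15.2,-9],"rot":[0,0,0],"jaw":0},{"delta_pos":[31.4,-15.2,-9],"rot":[0,0,0],"jaw":0},{"delta_pos":[31.4,-15.2,-9],"rot":[0,0,0],"jaw":0},{"delta_pos":[31.4,-15.2,-9],"rot":[0,0,0],"jaw":0},{"delta_pos":[31.4,-15.2,-9],"rot":[0,0,0],"jaw":0},{"delta_pos":[31.4,-15.2,-9],"rot":[0,0,0],"jaw":0},{"delta_pos":[31.4,-15.2,-9],"rot":[0,0,0],"jaw":0},{"delta_pos":[31.4,-15.2,-9],"rot":[0,0,0],"jaw":0},{"delta_pos":[31.4,-15.2,-9],"rot":[0,0,0],"jaw":0}]'
python3 - <<'E'
from kick import *
s=arm.read_state();print(s['position'],s['joints'])
go(wp(0,clear=60),Rt(.45,0,-1))
E
```

```text
clock: 2.87
position: [346.5, -363.4, 450.1]
ee_rot: [0.642, 0.297, -0.542, -0.454]
contact_force: [1.3, -0.3, 0.0]
gripper_width: 0.1
clock: 3.7
position: [524.8, -50.0, 453.4]
ee_rot: [0.642, 0.297, -0.542, -0.454]
contact_force: [0.6, -0.4, 0.6]
gripper_width: -0.0
[524.756 -50.001 453.383] [ 0.4    0.208  0.102  0.348 -1.736 -0.653]
 rotvec(tool) [0.002 0.003 0.009]
 delta(tool, cur axes) [225.792  83.673 -47.598]  after turn [226.718  81.447 -47.054]
```

```bash
python3 -m creep '[{"delta_pos":[32.3,11.7,-6.8],"rot":[0,0,0],"jaw":0},{"delta_pos":[32.3,11.7,-6.8],"rot":[0,0,0],"jaw":0},{"delta_pos":[32.3,11.7,-6.8],"rot":[0,0,0],"jaw":0},{"delta_pos":[32.3,11.7,-6.8],"rot":[0,0,0],"jaw":0},{"delta_pos":[32.3,11.7,-6.8],"rot":[0,0,0],"jaw":0},{"delta_pos":[32.3,11.7,-6.8],"rot":[0,0,0],"jaw":0},{"delta_pos":[32.3,11.7,-6.8],"rot":[0,0,0.009],"jaw":0},{"delta_pos":[0,0,0],"rot":[0,0,0],"jaw":0},{"delta_pos":[0,0,0],"rot":[0,0,0],"jaw":0},{"delta_pos":[0,0,0],"rot":[0,0,0],"jaw":0}]'
python3 - <<'E'
from kick import *
s=arm.read_state();print(s['position'],s['joints'])
go(wp(0,clear=60),Rt(.45,0,-1))
kw=arm.calibration('wrist')
w=save('wrist','w1.png');a=save('scene','s1.png')
for cam,k in(('wrist',kw),('scene',None)):
  for n,p in(('foot',foot(0)),('contact',foot(0,127,49)),('pivot',(-40,45,170))): print(cam,n,proj(cam,world(tip(p,.31),c),k))
  print('tcp',proj(cam,s['position'],k))
b=cv2.resize(a[120:270,180:330],(420,420),interpolation=2)
cv2.imwrite('pics/m1.png',cv2.hconcat([cv2.resize(w,(380,285)),cv2.resize(b,(285,285))])[:,:,::-1])
E
```

```text
clock: 4.53
position: [614.7, 99.4, 283.1]
ee_rot: [0.643, 0.294, -0.544, -0.451]
contact_force: [0.1, -0.6, 0.9]
gripper_width: 0.1
[614.65   99.361 283.116] [ 0.558  0.477  0.099  0.302 -1.535 -0.885]
 rotvec(tool) [ 0.002  0.003 -0.   ]
 delta(tool, cur axes) [1.565 1.117 0.208]  after turn [1.565 1.118 0.21 ]
wrist foot [234.378 319.927]
wrist contact [243.469 295.15 ]
wrist pivot [303.608 125.071]
tcp [277.963 285.743]
scene foot [280.159 249.804]
scene contact [277.364 245.153]
scene pivot [255.319 209.554]
tcp [281.264 221.634]
```

View pics/m1.png

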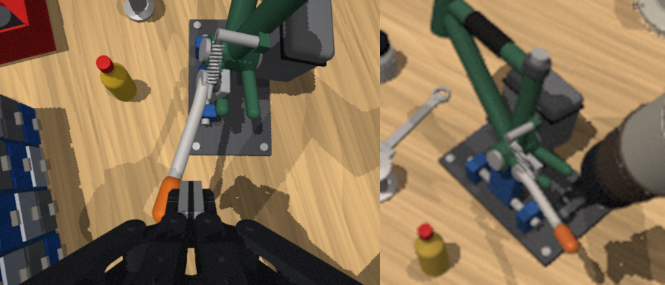

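```bash
python3 -m creep '[{"delta_pos":[11,15.5,-6],"rot":[0,0,0],"jaw":0},{"delta_pos":[11,15.5,-6],"rot":[0,0,0],"jaw":0},{"delta_pos":[11,15.5,-6],"rot":[0,0,0],"jaw":0},{"delta_pos":[4,5.5,-2.1],"rot":[0,0,0],"jaw":0},{"delta_pos":[4,5.5,-2.1],"rot":[0,0,0],"jaw":0},{"delta_pos":[4,5.5,-2.1],"rot":[0,0,0],"jaw":0},{"delta_pos":[4,5.5,-2.1],"rot":[0,0,0],"jaw":0},{"delta_pos":[5,12,-4.2],"rot":[0,0,0],"jaw":0},{"delta_pos":[5,12,-4.2],"rot":[0,0,0],"jaw":0},{"delta_pos":[0,0,0],"rot":[0,0,0],"jaw":0}]'
python3 - <<'E'
from kick import *
for k in(.4,.9): go(wp(k),Rt(.45,0,-1))
save('scene','s2.png');kw=arm.calibration('wrist');w=save('wrist','w2.png')
cv2.imwrite('pics/m2.png',cv2.hconcat([cv2.resize(w,(380,285)),cv2.resize(arm.get_image('scene')[120:270,180:330],(285,285),interpolation=2)])[:,:,::-1])
E
```

```text
clock: 5.47
position: [651.0, 102.3, 170.0]
ee_rot: [0.642, 0.293, -0.545, -0.452]
contact_force: [-0.0, -0.5, 0.6]
gripper_width: 0.3
 rotvec(tool) [-0.002  0.004 -0.001]
 delta(tool, cur axes) [-1.759 -2.246 -0.339]  after turn [-1.754 -2.247 -0.349]
 rotvec(tool) [-0.002  0.004 -0.001]
 delta(tool, cur axes) [ -0.086  57.157 -17.836]  after turn [ -0.101  57.191 -17.724]
```

View pics/m2.png

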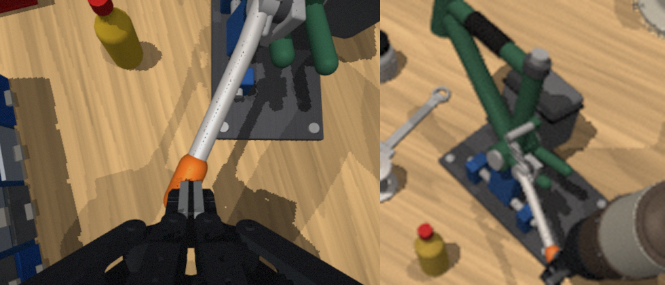

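Run:
```python
from kick import *
for k in(0,.1,.2,.3,.4,.5,.6):
  X=world(tip(foot(k),.31),c);Y=world(tip(foot(k,118,46),.31),c);print(k,*[proj(m,P) for m in('wrist','scene') for P in (X,Y)])
s=arm.read_state();print('tcp',proj('wrist',s['position']),s['contact_force'])
for m in('wrist','scene'):
  for d in arm.masks_of(m,'kick_foot')[:1]:
    im=cv2.imread('pics/w2.png' if m=='wrist' else 'pics/s2.png')
    b,g,r=[im[:,:,i].astype(int) for i in range(3)]
    o=(r>150)&(b<90)&(g<140)&(r-g>60); ys,xs=np.nonzero(o); print(m,d['location'],d['p'])
    n,l,st,ce=cv2.connectedComponentsWithStats(o.astype('uint8'));i=[j for j in range(1,n) if st[j,4]>15];print(st[i])
```

```text
0 [296.892 336.041] [317.213 263.191] [280.159 249.804] [275.546 242.519]
0.1 [283.499 331.733] [305.018 265.503] [279.166 253.659] [274.767 245.731]
0.2 [272.505 324.552] [294.554 264.612] [277.783 257.075] [273.666 248.595]
0.3 [263.435 315.306] [285.585 261.186] [276.036 260.026] [272.263 251.089]
0.4 [255.927 304.562] [277.906 255.75 ] [273.954 262.493] [270.58  253.194]
0.5 [249.697 292.722] [271.341 248.711] [271.571 264.463] [268.642 254.898]
0.6 [244.525 280.067] [265.741 240.384] [268.919 265.932] [266.476 256.192]
tcp [277.934 285.742] [-0.127  1.116  0.995]
wrist [329.5, 142.6] 0.78
[[ 129    0   29    9  187]
 [ 241  228   62   78 1572]]
scene [262.4, 236.6] 0.82
[[  47   83   29   18  189]
 [  44  223  102   86 1817]
 [ 200  237    8    8   44]
 [ 267  250    6    8   33]]
```

```bash
python3 -m creep '[{"delta_pos":[1,8,-4.5],"rot":[0,0,0],"jaw":0},{"delta_pos":[1,10,-4],"rot":[0,0,0],"jaw":0},{"delta_pos":[0,10,-3.5],"rot":[0,0,0],"jaw":0},{"delta_pos":[0,10,-3],"rot":[0,0,0],"jaw":0},{"delta_pos":[-1,10,-3],"rot":[0,0,0],"jaw":0},{"delta_pos":[-1,10,-3],"rot":[0,0,0],"jaw":0},{"delta_pos":[-2,10,-2.5],"rot":[0,0,0],"jaw":0},{"delta_pos":[-3,10,-2.5],"rot":[0,0,0],"jaw":0},{"delta_pos":[-4,10,-2.5],"rot":[0,0,0],"jaw":0},{"delta_pos":[0,0,0],"rot":[0,0,0],"jaw":0}]'
python3 - <<'E'
from kick import *
go(wp(1.2),Rt(.45,0,-1))
w=save('wrist','w3.png');s=save('scene','s3.png')
cv2.imwrite('pics/m3.png',cv2.hconcat([cv2.resize(w,(380,285)),cv2.resize(s[120:270,180:330],(285,285),interpolation=2)])[:,:,::-1])
E
```

```text
clock: 6.55
position: [665.4, 48.3, 96.2]
ee_rot: [0.643, 0.292, -0.545, -0.452]
contact_force: [-0.1, -0.4, -1.3]
gripper_width: -0.1
 rotvec(tool) [-0.003  0.002 -0.002]
 delta(tool, cur axes) [-0.69   2.089  2.769]  after turn [-0.701  2.079  2.773]
```

View pics/m3.png

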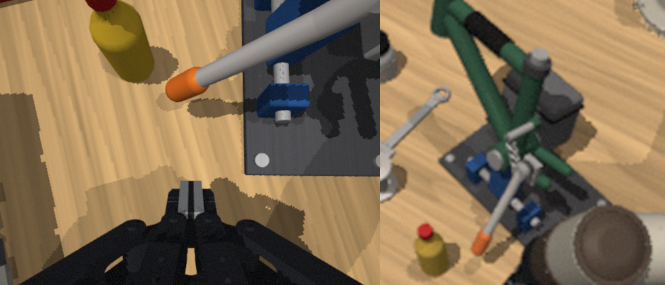

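```bash
python3 -m creep '[{"delta_pos":[0,-38,0],"rot":[0,0,0],"jaw":0},{"delta_pos":[0,-38,0],"rot":[0,0,0],"jaw":0},{"delta_pos":[0,-38,0],"rot":[0,0,0],"jaw":0},{"delta_pos":[0,-38,0],"rot":[0,0,0],"jaw":0},{"delta_pos":[0,-38,0],"rot":[0,0,0],"jaw":0},{"delta_pos":[0,-38,0],"rot":[0,0,0],"jaw":0},{"delta_pos":[0,-38,0],"rot":[0,0,0],"jaw":0},{"delta_pos":[0,-38,0],"rot":[0,0,0],"jaw":0},{"delta_pos":[0,-38,0],"rot":[0,0,0],"jaw":0},{"delta_pos":[0,0,0],"rot":[0,0,0],"jaw":0}]'
python3 - <<'E'
from kick import *
for k in(1.5,1.6,1.72): print(k,proj('scene',world(tip(foot(k),.31),c)),world(tip(foot(k),0),c))
R=Rt(0,.31,-1);t=world(tip((115,0,280),.31),c)
g=t+22*R[:,1]; pre=t-90*R[:,1]; print(arm.read_state()['position'],'pre',pre,'g',g,R)
go(pre,R)
E
```

```text
clock: 7.48
position: [707.0, 197.4, 414.7]
ee_rot: [0.646, 0.3, -0.539, -0.45]
contact_force: [0.1, 0.5, 1.0]
gripper_width: -0.1
1.5 [238.665 258.064] [669.346  -3.151  31.143]
1.6 [235.183 255.194] [665.647 -16.665  28.871]
1.72 [231.114 251.347] [661.156 -33.069  28.006]
[706.962 197.362 414.73 ] pre [ 425.554 -127.917  354.032] g [ 458.508 -136.939  247.37 ] [[ 0.264  0.294 -0.919]
 [ 0.965 -0.081  0.251]
 [-0.    -0.952 -0.305]]
 rotvec(tool) [-0.29   0.071 -0.435]
 delta(tool, cur axes) [-325.486  217.229  188.552]  after turn [-388.042    1.208  195.202]
```

```bash
python3 -m creep '[{"delta_pos":[0,0,0],"rot":[-0.058,0.014,-0.087],"jaw":80},{"delta_pos":[0,0,0],"rot":[-0.058,0.014,-0.087],"jaw":80},{"delta_pos":[0,0,0],"rot":[-0.058,0.014,-0.087],"jaw":80},{"delta_pos":[0,0,0],"rot":[-0.058,0.014,-0.087],"jaw":80},{"delta_pos":[0,0,0],"rot":[-0.058,0.014,-0.087],"jaw":80},{"delta_pos":[-32.3,-4,16.3],"rot":[0,0,0],"jaw":80},{"delta_pos":[-32.3,-4,16.3],"rot":[0,0,0],"jaw":80},{"delta_pos":[-32.3,-4,16.3],"rot":[0,0,0],"jaw":80},{"delta_pos":[-32.3,-4,16.3],"rot":[0,0,0],"jaw":80},{"delta_pos":[-32.3,-4,16.3],"rot":[0,0,0],"jaw":80}]'
python3 -m creep '[{"delta_pos":[-32.3,0,16.3],"rot":[0,0,0],"jaw":80},{"delta_pos":[-32.3,0,16.3],"rot":[0,0,0],"jaw":80},{"delta_pos":[-32.3,0,16.3],"rot":[0,0,0],"jaw":80},{"delta_pos":[-32.3,0,16.3],"rot":[0,0,0],"jaw":80},{"delta_pos":[-32.3,0,16.3],"rot":[0,0,0],"jaw":80},{"delta_pos":[-32.3,0,16.3],"rot":[0,0,0],"jaw":80},{"delta_pos":[-32.3,0,16.3],"rot":[0,0,0],"jaw":80},{"delta_pos":[0,0,0],"rot":[0,0,0],"jaw":80},{"delta_pos":[0,0,0],"rot":[0,0,0],"jaw":80},{"delta_pos":[0,0,0],"rot":[0,0,0],"jaw":80}]'
python3 - <<'E'
from kick import *
R=Rt(0,.31,-1);t=world(tip((115,0,280),.31),c)
print(arm.read_state()['position'],arm.read_state()['joints'])
go(t+22*R[:,1],R)
k=arm.calibration('wrist');w=save('wrist','w4.png')
print('tube',proj('wrist',t,k),[proj('wrist',world(tip((115+d,0,280),.31),c),k) for d in(-38,38)],'tcp',proj('wrist',arm.read_state()['position'],k))
E
```

```text
clock: 8.32
position: [580.3, 59.8, 404.4]
ee_rot: [0.641, 0.485, -0.364, -0.47]
contact_force: [0.3, -0.2, 1.6]
gripper_width: 80.1
clock: 9.15
position: [416.6, -128.4, 373.6]
ee_rot: [0.642, 0.485, -0.363, -0.47]
contact_force: [0.3, 0.1, 0.4]
gripper_width: 79.8
[ 416.613 -128.448  373.614] [ 0.172 -0.193 -0.384  0.15  -1.116 -0.488]
 rotvec(tool) [-0.012  0.001 -0.01 ]
 delta(tool, cur axes) [  4.244 133.166  -3.672]  after turn [  2.873 133.237  -2.105]
tube [274.522 213.464] [array([274.779, 260.164]), array([274.241, 162.488])] tcp [277.804 285.883]
```

View pics/w4.png

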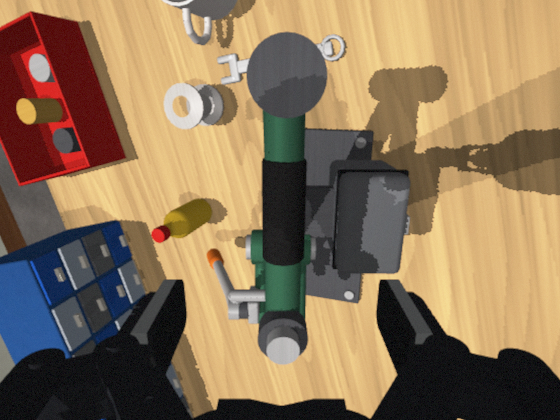

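```bash
python3 -m creep '[{"delta_pos":[0,0,0],"rot":[-0.012,0,-0.01],"jaw":80},{"delta_pos":[1,22,1],"rot":[0,0,0],"jaw":80},{"delta_pos":[1,22,1],"rot":[0,0,0],"jaw":80},{"delta_pos":[1,22,1],"rot":[0,0,0],"jaw":80},{"delta_pos":[0,22,1],"rot":[0,0,0],"jaw":80},{"delta_pos":[0,22,1],"rot":[0,0,0],"jaw":80},{"delta_pos":[0,15,0],"rot":[0,0,0],"jaw":80},{"delta_pos":[0,8,0],"rot":[0,0,0],"jaw":80},{"delta_pos":[0,0,0],"rot":[0,0,0],"jaw":80},{"delta_pos":[0,0,0],"rot":[0,0,0],"jaw":80}]'
python3 - <<'E'
from kick import *
R=Rt(0,.31,-1);t=world(tip((115,0,280),.31),c)
go(t+22*R[:,1],R)
w=save('wrist','w5.png');cv2.imwrite('pics/w5s.png',cv2.resize(w,(420,315))[:,:,::-1])
E
```

```text
clock: 10.03
position: [452.1, -134.8, 244.6]
ee_rot: [0.642, 0.49, -0.359, -0.468]
contact_force: [-0.5, -0.2, 0.2]
gripper_width: 79.8
 rotvec(tool) [-0.002  0.002 -0.001]
 delta(tool, cur axes) [-0.415 -0.629 -7.258]  after turn [-0.397 -0.616 -7.26 ]
```

View pics/w5s.png

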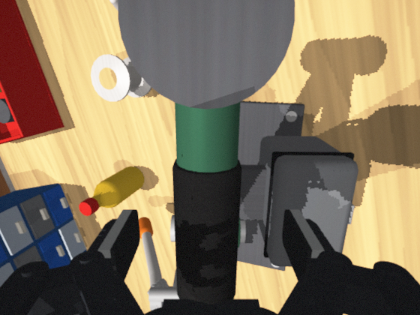

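```bash
python3 -m creep '[{"delta_pos":[0,0,-1],"rot":[0,0,0],"jaw":50},{"delta_pos":[0,0,0],"rot":[0,0,0],"jaw":40},{"delta_pos":[0,0,0],"rot":[0,0,0],"jaw":36},{"delta_pos":[0,0,0],"rot":[0,0,0],"jaw":30},{"delta_pos":[0,0,0],"rot":[0,0,0],"jaw":20},{"delta_pos":[0,0,0],"rot":[0,0,0],"jaw":10},{"delta_pos":[0,0,0],"rot":[0,0,0],"jaw":10},{"delta_pos":[0,0,0],"rot":[0,0,0],"jaw":10},{"delta_pos":[0,0,0],"rot":[0,0,0],"jaw":10},{"delta_pos":[0,0,0],"rot":[0,0,0],"jaw":10}]'
python3 - <<'E'
from kick import *
s=arm.read_state();R=Rn.from_quat(s['ee_rot']).as_matrix();print(s['contact_force'],s['wrist_torque'],s['gripper_width'])
print(Rn.from_matrix(R.T@Rt(0,0,-1)).as_rotvec())
# rotation of TCP about the tipping axis: axis point distance
g=s['position']; print(R.T@cx, 'radius', 245.-22)
E
```

```text
clock: 10.92
position: [453.9, -135.5, 246.3]
ee_rot: [0.643, 0.491, -0.358, -0.467]
contact_force: [1.8, -3.1, 6.0]
gripper_width: 30.8
[ 1.779 -3.13   5.957] [-0.572 -0.373 -0.344] 30.755798534204782
[ 0.312  0.002 -0.001]
[-1.     0.     0.002] radius 223.0
```

```bash
python3 -m creep '[{"delta_pos":[0,0.03,-2.9],"rot":[0.013,0,0],"jaw":10},{"delta_pos":[0,0.08,-5.8],"rot":[0.026,0,0],"jaw":10},{"delta_pos":[0,0.08,-5.8],"rot":[0.026,0,0],"jaw":10},{"delta_pos":[0,0.08,-5.8],"rot":[0.026,0,0],"jaw":10},{"delta_pos":[0,0.08,-5.8],"rot":[0.026,0,0],"jaw":10},{"delta_pos":[0,0.08,-5.8],"rot":[0.026,0,0],"jaw":10},{"delta_pos":[0,0.08,-5.8],"rot":[0.026,0,0],"jaw":10},{"delta_pos":[0,0.08,-5.8],"rot":[0.026,0,0],"jaw":10},{"delta_pos":[0,0.08,-5.8],"rot":[0.026,0,0],"jaw":10},{"delta_pos":[0,0.03,-2.9],"rot":[0.013,0,0],"jaw":10}]'
python3 - <<'E'
from kick import *
s=arm.read_state();print(s['contact_force'],s['wrist_torque'],s['gripper_width'])
go(world((115,0,258),c),Rt(0,0,-1))
E
```

```text
clock: 11.75
position: [502.7, -149.4, 256.2]
ee_rot: [0.583, 0.444, -0.414, -0.54]
contact_force: [-1.6, -0.8, 10.4]
gripper_width: 30.7
[-1.615 -0.802 10.366] [-0.1    0.418 -0.138] 30.711755790085153
 rotvec(tool) [ 0.075  0.001 -0.002]
 delta(tool, cur axes) [  0.361  -0.114 -22.154]  after turn [  0.387  -1.764 -22.084]
```

```bash
python3 -m creep '[{"delta_pos":[0,0.03,-3.5],"rot":[0.0156,0,0],"jaw":10},{"delta_pos":[0,0.03,-3.5],"rot":[0.0156,0,0],"jaw":10},{"delta_pos":[0,0.03,-3.5],"rot":[0.0156,0,0],"jaw":10},{"delta_pos":[0,0.03,-3.5],"rot":[0.0156,0,0],"jaw":10},{"delta_pos":[0,0.03,-3.5],"rot":[0.0156,0,0],"jaw":10},{"delta_pos":[0,0,0],"rot":[0,0,0],"jaw":10},{"delta_pos":[0,0,0],"rot":[0,0,0],"jaw":10},{"delta_pos":[0,0,0],"rot":[0,0,0],"jaw":10},{"delta_pos":[0,0,0],"rot":[0,0,0],"jaw":10},{"delta_pos":[0,0,0],"rot":[0,0,0],"jaw":10}]'
python3 - <<'E'
from kick import *
s=arm.read_state();print(s['contact_force'],s['wrist_torque'],s['gripper_width'],s['joint_vel'])
go(world((115,0,258),c),Rt(0,0,-1))
kw=arm.calibration('wrist');w=save('wrist','w6.png');a=save('scene','s6.png');t=save('top','t6.png')
f=lambda x:cv2.resize(x,(390,290),interpolation=2)
cv2.imwrite('pics/m6.png',np.vstack([np.hstack([f(w),f(a[90:270,160:400])]),np.hstack([f(t[130:280,235:435]),f(t)])])[:,:,::-1])
for th in(-.08,0,.08):
  print(th,{(n,m):proj(m,world(tip(p,th),c)).round(1) for n,p in(('head',(205,0,323)),('seat',(20,0,316)),('foot',foot(1.72))) for m in('scene','top','wrist')})
E
```

```text
clock: 12.58
position: [518.9, -154.0, 256.9]
ee_rot: [-0.562, -0.428, 0.43, 0.562]
contact_force: [-1.6, -0.7, 9.2]
gripper_width: 30.7
[-1.577 -0.746  9.186] [-0.421  0.122 -0.164] 30.680040399614697 [ 0.001 -0.001 -0.001 -0.003  0.001 -0.   ]
 rotvec(tool) [-0.002  0.001 -0.002]
 delta(tool, cur axes) [ 0.53  -1.13  -5.274]  after turn [ 0.539 -1.119 -5.276]
-0.08 {('head', 'scene'): array([182. , 125.5]), ('head', 'top'): array([384.3, 185.5]), ('head', 'wrist'): array([130.9,  52.2]), ('seat', 'scene'): array([230. , 169.8]), ('seat', 'top'): array([317.9, 168.2]), ('seat', 'wrist'): array([204. , 589.4]), ('foot', 'scene'): array([231.8, 257.5]), ('foot', 'top'): array([301.8, 163.3]), ('foot', 'wrist'): array([192.3, 298.7])}
0 {('head', 'scene'): array([189.1, 120.6]), ('head', 'top'): array([382.4, 193.5]), ('head', 'wrist'): array([248. ,  51.8]), ('seat', 'scene'): array([237.1, 164.3]), ('seat', 'top'): array([315.8, 175.9]), ('seat', 'wrist'): array([263.6, 592.4]), ('foot', 'scene'): array([231.3, 256.6]), ('foot', 'top'): array([302. , 162.4]), ('foot', 'wrist'): array([190. , 302.4])}
0.08 {('head', 'scene'): array([196.3, 116.2]), ('head', 'top'): array([380.2, 201.7]), ('head', 'wrist'): array([365.6,  52.4]), ('seat', 'scene'): array([244.1, 159.5]), ('seat', 'top'): array([313.6, 183.7]), ('seat', 'wrist'): array([323.4, 589.1]), ('foot', 'scene'): array([231. , 255.4]), ('foot', 'top'): array([302.1, 161.8]), ('foot', 'wrist'): array([188.2, 306.3])}
```

View pics/m6.png

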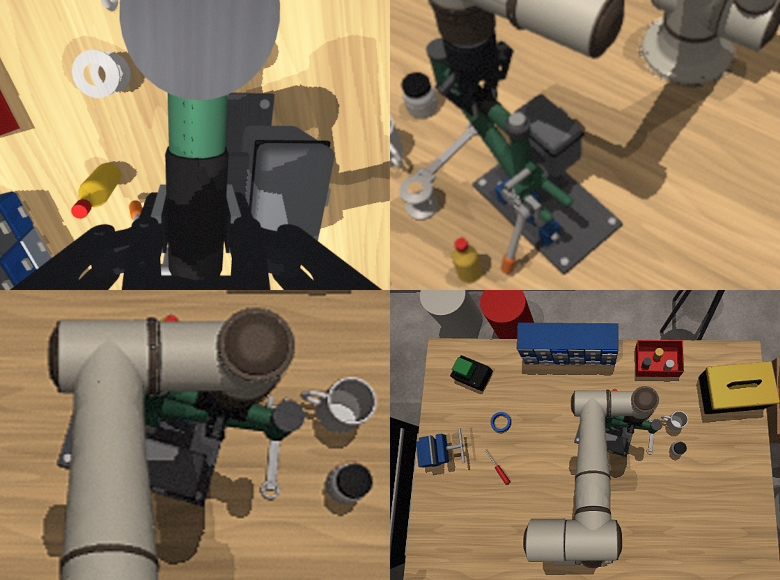

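```bash
python3 -m creep '[{"delta_pos":[0,0,-1],"rot":[0.004,0,0],"jaw":10},{"delta_pos":[0,0,-1],"rot":[0.004,0,0],"jaw":10},{"delta_pos":[0,0,-1],"rot":[0.004,0,0],"jaw":10},{"delta_pos":[0,0,0],"rot":[0,0,0],"jaw":10},{"delta_pos":[0,0,0],"rot":[0,0,0],"jaw":10},{"delta_pos":[0,0,0],"rot":[0,0,0],"jaw":10},{"delta_pos":[0,0,0],"rot":[0,0,0],"jaw":10},{"delta_pos":[0,0,0],"rot":[0,0,0],"jaw":10},{"delta_pos":[0,0,0],"rot":[0,0,0],"jaw":10},{"delta_pos":[0,0,0],"rot":[0,0,0],"jaw":10}]'
python3 - <<'E'
from kick import *
s=arm.read_state();print(s['contact_force'],s['gripper_width'],abs(s['joint_vel']).max())
a=save('scene','s7.png')
im=a.astype(int);o=(im[:,:,0]>140)&(im[:,:,2]<90)&(im[:,:,0]-im[:,:,1]>60)
ys,xs=np.nonzero(o[235:270,210:260]);print('foot px',xs.mean()+210,ys.mean()+235,len(xs))
print([(k,proj('scene',world(tip(foot(k,130,50),.01),c)).round(1)) for k in(1.4,1.6,1.72)])
print(arm.job_done())
E
```

```text
clock: 13.57
position: [521.7, -154.8, 256.9]
ee_rot: [-0.558, -0.426, 0.433, 0.565]
contact_force: [-1.3, -0.6, 7.7]
gripper_width: 30.4
[-1.332 -0.611  7.668] 30.37214141443724 0.0013879344796831857
foot px 231.0810810810811 253.43243243243242 37
[(1.4, array([241.8, 262.3])), (1.6, array([235.9, 257.1])), (1.72, array([232.3, 253.5]))]
the job is handed in; nothing more can be done
None
```

The kickstand is flipped fully down, and the gripper is holding the frame upright by the black sleeve. I handed the job in at about 13.6 s of the 54 s allowed; no verdict is reported.

**Kickstand:** I pushed the foot along its arc with closed fingers until the spring snapped it down. In the last picture the foot is at pixel (231, 253). The model predicts (232, 253.5) at 1.72 rad, so it is still at its stop. Its clearance from the bench was not measured separately. The model puts it at about 18 mm with the frame upright.

**Frame:** I gripped the sleeve and turned the frame up about its axis. Head and seat tube positions in the three camera views then put it about 0.01–0.03 rad from upright. I nudged it 3 mm further towards upright afterwards but did not re-measure the lean.

**Hold:** The fingers are stopped on the sleeve at 30.4 mm, with a steady outside force of about 8 N and the joints still.

**Bystanders:** I kept the arm clear of them, and none looked moved in the pictures. I did not check this with measurements.

**Disagreement:** My first estimate of the cradle position was about 5–7 mm off towards the far side when seen close up. I corrected for it before gripping.

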